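# Seat a jig block on its parallels in the vise

## Robot

A 6-joint arm with a two-finger parallel gripper is mounted at the origin on the work surface. World frame = base frame: x ahead of the robot, y to its left, z up, the work surface at z = 0. Lengths are in mm, angles in rad, forces in N, time in s.
With the tool pointing down it reaches from about 350 to 875 mm from the base axis. Payload 4.2 kg.
Tool frame: the origin (TCP) lies midway between the tips of the shut fingers; the grasp point (between the pads) lies 19 mm behind it (arm.tcp_to_grasp is the distance from the TCP to the grasp point, in mm); z points along the fingers, y is the line along which they close (so a half turn about z gives the same grasp; the last joint's range is limited). The gripper opens to 85 mm and grips with 20 to 120 N. Pads are 22 mm wide; open, the fingers measure 114 mm over their backs; the gripper's body (76 mm by 85 mm) begins 54 mm behind the grasp point. The pads swing forward as they close: fully open they stand 13 mm farther back than shut.
Start: joints at [1.589, 0.385, 0.008, 0, -1.194, -0.259], TCP at [149.018, 606.954, 231.312] pointing down, gripper open.
Joint ranges: [-3.14, 3.14], [-1.21, 2.06], [-1.07, 1.41], [-3.16, 2.05], [-2.99, -0.16], [-3.1, 3.1]. Speed limits (rad/s): [2.79, 2.79, 3.14, 3.14, 3.14, 3.14].

## Interface

Orientations are given as a unit quaternion [x, y, z, w].
In Python, from bench import arm gives the robot as it stands.
- The arm moves only by the tool arm_command, never from a script. Its argument "rows" is a list of rows, each a list of 2 entries, a list of its own where there are three numbers: the shift along the tool's x, y, z as a fraction of full scale, then the turn, a rotation vector about the tool's x, y, z as a fraction of full scale. In form: [[[x, y, z], [wx, wy, wz]], ...]. A call has 1 to 5 rows; each row is the pose to reach, as a shift and turn from the pose commanded when the call began, along the tool's axes at that moment, turning the shorter way round; what a row does not reach only later rows make up. Full scale, the value 1, is 0.25 m for a shift and 180 degrees for a turn. A row lasts 1/10 s, in which the tool goes at most 50 mm and 8.59 degrees, less where a joint would pass 70% of its speed; a pose out of reach is approached as far as the arm can. A call with a number of a shift or a turn outside -1 to 1 is refused whole. A call with a gripper value outside its range is refused whole. "grip" is the opening, from 0 (shut) to 1 (fully open), set as the call begins (left out, the last holds). The fingers move at their own pace and stop on an object; the grip force is fixed at half the most. Time passes only in rows, so rows that repeat a pose let the fingers close. It gives the time, the measured TCP pose, the force, the opening and the grip force at its end, in the units of the state.
- arm.read_state(): the state, without advancing time (a new reading comes with each control period).
- arm.get_image(name): name is "side" or "top"; returns (picture, depth): 400x640x3 uint8, blue, green, red; 400x640 float32, mm along the optical axis (not along the pixel's ray), 0 where there is no reading.
- arm.camera_info(name): a dict with "fx", "fy", "cx", "cy" (pixels), "k1" (the pictures are not rectified: a ray, as slopes to the right and down, at radius r is drawn at 1 + k1 r^2 times it, then the intrinsics apply), "extrinsics" (4x4, takes a point from camera to world coordinates). Camera axes: x right, y down, z forward; pixel columns grow to the right and rows downward; lengths in mm; the calibration is good to about 2 mm. A picture is of the moment at which its call begins. camera_info takes no time and is no camera call.
- arm.job_done(): hands the job in; it is judged then, once.
Trained networks look in the newest picture that a camera, given by its name, has taken for a name from the list of things; names that differ only in an ending like _2 or _b are one class to them, and where a whole thing is asked for, a point or a joint stands for the part that bears it (a point fixed in the world has none). Each returns a list of dicts, best first, with "score" (0 to 1); they miss things now and then, are a little off and sometimes report something else, mostly with a low value. They report only what shows in the picture. A call takes as long as a camera call.
- arm.spot_in(camera, query): "position" ([column, row] in pixels, amid what is visible of it).
The state is a dict: "clock": time; "joints": joint angles; "joint_vel": joint speeds; "joint_efforts": joint torques, N m; "position": TCP position; "ee_rot": TCP orientation; "contact_force": force on the tool from outside, world axes, zero at the start; "wrist_torque": the same for the moment, N m; "gripper_width": finger opening in mm; "grasp_force": force on a finger pad.
Only numpy, scipy, OpenCV 4.12 (cv2) and the standard library are available. Lean on these libraries where they do the work, as an engineer would, in place of code of your own. Each camera call takes 0.05 s, during which the arm holds its last target. There are 200 camera calls.

## Task

The aluminium jig block is already clamped in the drill-press vise, but the moving jaw has lifted it off the two parallels underneath. Tap it down with light blows of the soft-faced mallet until both parallels are trapped tight beneath it, stand or lay the mallet back on the table, then try the parallel next to the moving jaw with a light fingertip push on its end to feel that it no longer slides. Do not strike hard enough to mark the block, do not push the block with the fingers, and leave the parallels and everything else where they lie.

Things in the scene. Friction and masses are not known exactly. Their poses are not given: they have to be found in the camera images.
- vise: grey drill-press vise, tightened, on a fixed plywood board (240 x 160 mm) 6 to 14 mm thick. Origin on the board's top under the block's middle (heights here are above it); +x from moving jaw (screw side) to fixed jaw, +y along the jaws. Jaws y +-50 mm, faces x +-29, tops z 74; bed top z 34, 100 mm wide. Spans x -187 to 90; low ears (16 mm high) reach y +-70 between x -25 and 45.
- block: aluminium block 58 x 90 x 32 mm (x, y, z) gripped between the jaws, small holes begun on its top. Origin at the centre of its underside, axes as the vise's when seated. It can only shift vertically and rock about its y axis, against the jaws' grip (8 N friction; weight about 4.5 N), and stays where left. It starts 3 to 7 mm too high, rocked 0.015 to 0.035 rad with the moving-jaw side (-x) higher.
- block_top (a point): centre of the block's top face, 32 mm above its underside, 86 mm above the vise's origin when seated. On the parallels it stops dead and the force under the mallet climbs steeply, so go slowly. A steady 13 to 18 N about 15 mm from the centre towards the moving jaw levels it and leaves it wedged on both parallels; in the middle it may stay tipped.
- parallel_near: steel parallel 10 x 150 x 20 mm (x, y, z), loose, on the vise bed under the block beside the moving jaw (x -22 mm in the vise frame); its ends stick out 15 to 35 mm past the jaws. Origin at the centre of its underside, 34 mm above the vise's origin; long axis y, end faces 75 mm from the origin. Loose it slides at 1 to 1.5 N; trapped it resists 3 N or more.
- parallel_far: the twin of parallel_near, beside the fixed jaw (about x 22 in the vise frame).
- mallet: soft-faced mallet, about 0.36 kg: steel head, diameter 36 mm, 76 mm long, white nylon faces with a 25 mm flat (give 0.05 mm per N), standing upright on one; wooden handle (diameter 17 mm) level from the head's middle along own -x, to 156 mm from the head's axis. Origin at the centre of the lower face, z along the head. Can be held by the head's upper half from above, fingers closing along own y.
- mallet_head (a point): centre of the mallet's head, 38 mm above its lower face.
- bead_jar: bystander: glass bead jar with white cap, diameter 54 mm, 75 mm high; origin at the centre of its underside.
- ball_hammer: bystander: small steel ball-peen hammer lying on the table, 180 mm long; origin under its head, handle along own -x.
- pliers: bystander: black-handled pliers, about 140 mm long; origin under the pivot.
- dapping_block: bystander: 50 mm steel dapping cube; origin at the centre of its underside.
- wire_spool: bystander: copper wire spool, diameter 40 mm, 55 mm high; origin at the centre of its underside.
- short_parallel: bystander: short spare parallel 10 x 70 x 14 mm lying on the table; origin at the centre of its underside.
- caliper: bystander: caliper, 200 mm long, lying behind the vise; origin under the middle of its beam.

How it is judged:
By the outcome, as a careful person would: the job done as asked, in the order asked, and still so for the second after the job is handed in, with the robot touching nothing.
It also fails if it takes over 64 s, if anything falls off the work surface, if the arm or the gripper's body presses on something with over 40 N, if the wrist force passes 120 N, or if a joint passes its speed limit or range.

## Working session

There is one attempt and no reset: what is moved stays moved. The work goes in short steps, Python scripts to look and compute and a tool call to move; the robot and the scene stay as the last step left them, time stands still between calls to the robot, and variables do not carry over. Pictures are saved under pics/ and viewed, at most 10 in all, crops included, and the job is handed in when it is done.

Besides the shell and the picture viewer there is one more tool, called after "Emit:" by a JSON object that holds its "method" and its "body", one argument or row to a line. arm_command: Moves the arm, as the interface text tells. Shift numbers are shares of 0.25 m and turn numbers shares of 180 degrees, none past 1 either way. Its arguments: {"type":"object","properties":{"rows":{"type":"array","items":{"type":"array"}},"grip":{"type":"number"}},"required":["rows"]}

```bash
mkdir -p pics; cat > h.py <<'E'
import numpy as np, cv2
from bench import arm
from scipy.spatial.transform import Rotation as R
def cloud(name):
    im,d=arm.get_image(name); c=arm.camera_info(name)
    v,u=np.mgrid[0:400,0:640].astype(np.float64)
    K=np.array([[c['fx'],0,c['cx']],[0,c['fy'],c['cy']],[0,0,1.]])
    p=cv2.undistortPoints(np.stack([u.ravel(),v.ravel()],1)[:,None],K,np.array([c['k1'],0,0,0.]))[:,0]
    E=np.array(c['extrinsics']); dd=d.ravel()
    P=np.c_[p[:,0]*dd,p[:,1]*dd,dd]@E[:3,:3].T+E[:3,3]
    P[dd==0]=np.nan
    return im,P.reshape(400,640,3)
E
python3 - <<'E'
from h import *
s=arm.read_state(); print(s)
for n in ('top','side'):
    im,P=cloud(n); cv2.imwrite(f'pics/{n}0.png',im); np.save(f'{n}0.npy',P)
    print(n,np.round(arm.camera_info(n)['extrinsics'],3).tolist())
    for q in ('block_top','mallet','mallet_head','parallel_near','vise','bead_jar'):
        for r in arm.spot_in(n,q)[:2]:
            c,w=map(int,r['position']); print(q,r['score'],c,w,np.round(P[w,c]))
E
```

```text
{'clock': 0.0, 'joints': array([ 1.58859962e+00,  3.85547479e-01,  6.59339275e-03, -5.12434386e-04,
       -1.19399111e+00, -2.58575720e-01]), 'joint_vel': array([ 0.00060966,  0.00049009,  0.00134306, -0.00023212,  0.00067769,
        0.00022345]), 'joint_efforts': array([ 1.80344145e-03, -3.92289877e+01,  1.88404852e+01,  4.18605298e+00,
       -4.60003648e-03, -1.54258835e-06]), 'position': array([148.88654309, 606.39075114, 230.2123779 ]), 'ee_rot': array([ 9.92750369e-01, -1.20189409e-01, -8.78669029e-05,  1.09699770e-03]), 'contact_force': array([ 0.3964132 , -0.41176279,  0.89195206]), 'wrist_torque': array([-0.02302944, -0.06244316, -0.03274979]), 'grasp_force': 0.0, 'gripper_width': 85.30122565719974}
top [[0.007, -0.995, 0.101, 509.35], [-1.0, -0.009, -0.018, -13.083], [0.019, -0.101, -0.995, 1040.282], [0.0, 0.0, 0.0, 1.0]]
block_top 0.67 333 209 [567. -69.  97.]
block_top 0.28 331 219 [543. -65.  82.]
mallet 0.77 167 252 [455. 357.  44.]
mallet 0.21 327 219 [543. -55.  83.]
mallet_head 0.69 165 255 [448. 361.  47.]
parallel_near 0.66 351 217 [ 548. -114.   97.]
parallel_near 0.33 444 187 [ 630. -363.   59.]
vise 0.89 329 217 [547. -59. 101.]
bead_jar 0.66 430 247 [ 474. -317.   75.]
side [[0.958, -0.148, 0.243, 331.165], [-0.285, -0.489, 0.824, -953.23], [-0.003, -0.86, -0.511, 665.842], [0.0, 0.0, 0.0, 1.0]]
block_top 0.97 312 215 [568. -91.  96.]
mallet 0.63 252 170 [473. 329.  39.]
mallet_head 0.55 251 168 [470. 329.  48.]
parallel_near 0.44 309 238 [ 546. -138.   60.]
parallel_near 0.26 293 171 [611. 306.  26.]
vise 0.65 306 234 [ 546. -109.   54.]
bead_jar 0.95 299 306 [ 466. -354.   57.]
bead_jar 0.32 297 171 [624. 305.  25.]
```

View pics/top0.png

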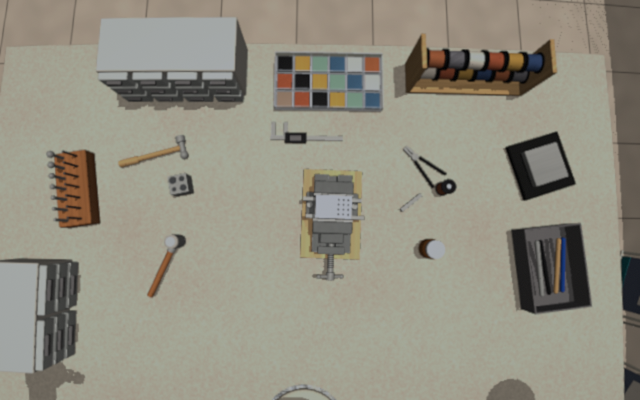

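View pics/side0.png

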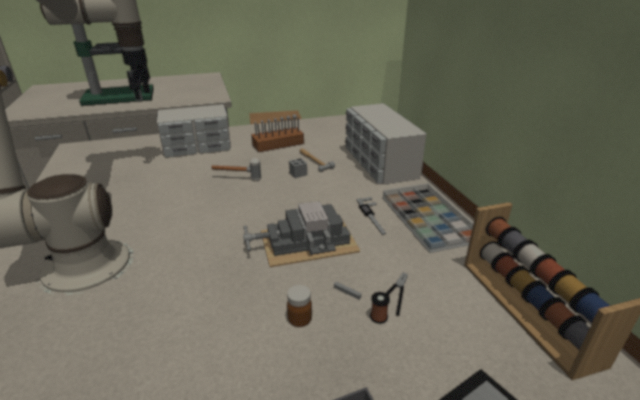

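The top view shows the mallet head at (172,242) with its handle running to (152,295). The vise is at (332,212) with its screw towards the robot, and the parallels' ends stick out at about (305,202..220) and (362,202..220). Next I'll take exact positions.

```bash
python3 - <<'E'
from h import *
P=np.load('top0.npy');X,Y,Z=P[...,0],P[...,1],P[...,2]
im=cv2.imread('pics/top0.png')
def st(m,n):
    q=P[m]; print(n,len(q),np.round(q.mean(0),1),np.round(q.min(0)),np.round(q.max(0)))
    r=cv2.minAreaRect(q[:,:2].astype(np.float32)); print('  rect',np.round(r[0],1),np.round(r[1],1),round(r[2],1)); return q
tab=(abs(X-450)<40)&(abs(Y-150)<60); print('table z',np.nanmedian(Z[tab]))
mb=(abs(X-430)<130)&(abs(Y-370)<90)
st(mb&(Z>64),'head'); h=st(mb&(Z>30)&(Z<58),'handle')
vb=(abs(X-550)<90)&(abs(Y+60)<80)
b=(abs(X-550)<120)&(abs(Y+60)<100)&(Z>3)&(Z<20); st(b,'board')
for z in (5,20,30,45,70,88,95,100): print(z,(vb&(Z>z)).sum(),end=' ')
print(np.histogram(Z[vb],bins=np.arange(0,130,4)))
t=st(vb&(Z>93),'blocktop')
A=np.c_[t[:,:2]-t[:,:2].mean(0),np.ones(len(t))]; print('plane',np.linalg.lstsq(A,t[:,2],rcond=None)[0])
st(vb&(Z>78)&(Z<92),'jaws')
# zoomed crop both views
im2,_=arm.get_image('side')
a=cv2.resize(im[160:285,290:375],None,fx=4.5,fy=4.5,interpolation=3); c=cv2.resize(im2[195:270,235:365],(400,231),interpolation=3)
o=np.zeros((600,800,3),np.uint8); o[:562,:382]=a; o[:231,395:795]=c
c=cv2.resize(im[225:305,140:190],(250,360),interpolation=3); o[235:595,400:650]=c[:360]
cv2.imwrite('pics/z.png',o)
for r in range(192,232,2): print(r,' '.join('%3.0f'%v for v in Z[r,296:372:2]))
E
```

```text
table z 1.511782478092755
head 163 [483.2 337.   75. ] [467. 322.  64.] [499. 356.  81.]
  rect [483.1 339. ] [33.6 32.9] 89.6
handle 403 [414.  365.9  45.4] [342. 321.  31.] [499. 406.  57.]
  rect [419.7 364.5] [ 22.9 171.4] 62.7
board 1962 [539.6 -59.6   9.3] [ 430. -160.    3.] [670.  40.  20.]
  rect [549.9 -59.9] [199.4 239.9] 90.0
5 3903 20 3021 30 2894 45 2646 70 2010 88 864 95 841 100 278 (array([139, 172, 531, 100, 105,  82,  42,   4,   1,   7, 183, 130,  19,
        57, 115, 112, 186,  94,   3,  49, 671, 402,   9,  36, 541, 275,
         3,   0,   0,   0,   0,   0]), array([  0,   4,   8,  12,  16,  20,  24,  28,  32,  36,  40,  44,  48,
        52,  56,  60,  64,  68,  72,  76,  80,  84,  88,  92,  96, 100,
       104, 108, 112, 116, 120, 124, 128]))
blocktop 854 [573.7 -69.3  99.2] [ 545. -114.   93.] [604. -24. 105.]
  rect [574.1 -69.4] [90.1 58.6] 88.2
plane [-3.09826043e-02 -1.59901111e-03  9.91675571e+01]
jaws 1123 [572.6 -69.1  83.4] [ 508. -121.   78.] [640. -18.  92.]
  rect [574.2 -69.5] [100.  131.9] 88.0
192   4   0   0   3  12  18  20  20  23  79  83  83  84 
[... 2363 characters left out ...]
  83  82  82  83  83  83  80  81  81   6   8  11  11   9   0   2   3   2   0
224   5  -3   3  10   9  12   9  10  12  83  85  86  82  82  86  88  84  82  80  81  83  82  83  85  84  84  86  83  79  12  10  11  12   4   5   1   2  -1
226   2   4   1  11   5   8   8   8  20  86  85  83  88  84  83  82  80  82  80  83  83  78  82  83  84  84  84  82  11   8  12  10  13   1   1  -0   0  -2
228  -2   2   2  11   9  11   7   8  74  87  82  83  82  84  84  83  84  82  81  84  82  82  86  84  84  82  85  84  11  12  14   9  12   2   1   1   0   3
230   2   3   3   7   8   8   9  15  79  80  84  82  81  85  84  86  84  86  82  83  84  85  85  81  82  84  82  84   9   8   4   9  10   5  -1   0   3   1
```

View pics/z.png

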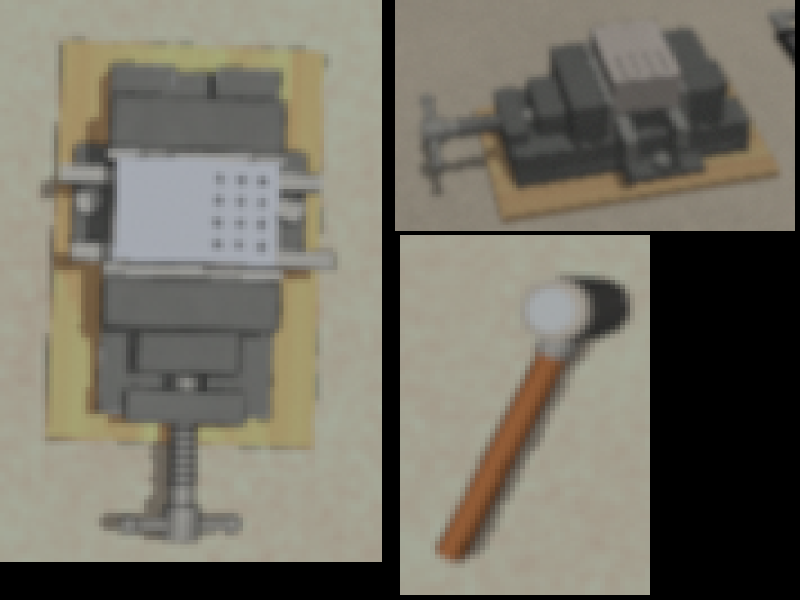

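Emit:
{"method": "arm_command", "body": {
  "rows": [
    [[0.78, 0.36, 0.06], [0, 0, 0.0717]],
    [[0.78, 0.36, 0.06], [0, 0, 0.0717]],
    [[0.78, 0.36, 0.06], [0, 0, 0.0717]],
    [[0.78, 0.36, 0.06], [0, 0, 0.0717]],
    [[0.78, 0.36, 0.06], [0, 0, 0.0717]]
  ],
  "grip": 1
}}

```text
clock: 1.25
position: [319.4, 470.0, 216.2]
ee_rot: [0.973, -0.233, 0.0, 0.001]
contact_force: [-0.2, 0.5, 0.3]
gripper_width: 85.4
grasp_force: 0.0
```

```bash
cat > plan.py <<'E'
# usage: plan.py x y z yaw_deg [tilt zero]: shift/turn from the last commanded pose ~ measured pose (settled)
import sys; from h import *
s=arm.read_state(); r=R.from_quat(s['ee_rot']); p=np.array(s['position'])
t=np.array(list(map(float,sys.argv[1:4]))); y=float(sys.argv[4])
T=R.from_euler('z',y,degrees=True)*R.from_euler('x',180,degrees=True)
print('pos',np.round(p,1),'tool x yaw',np.round(np.degrees(np.arctan2(*r.as_matrix()[1::-1,0])),2),'z axis',np.round(r.as_matrix()[:,2],4),'j',np.round(s['joints'],2),'F',np.round(s['contact_force'],1),'t',round(s['clock'],1))
print('shift',np.round(r.inv().apply(t-p)/250,3),'turn',np.round((r.inv()*T).as_rotvec()/np.pi,4))
E
python3 plan.py 483 338.5 130 -26.7
python3 - <<'E'
from h import *
P=np.load('top0.npy');X,Y,Z=P[...,0],P[...,1],P[...,2]
m=(abs(X-483)<30)&(abs(Y-339)<30)&(Z>72); q=P[m][:,:2]; print('head circle',cv2.minEnclosingCircle(q.astype(np.float32)),np.median(q,0))
h=(abs(X-430)<130)&(abs(Y-370)<90)&(Z>36)&(Z<56)&(np.hypot(X-483,Y-339)>35); q=P[h][:,:2];w=np.linalg.svd(q-q.mean(0),full_matrices=False)[2][0]; print('handle',q.mean(0),np.degrees(np.arctan2(w[1],w[0])))
vb=(abs(X-574)<45)&(Z>54)&(Z<72)
for n,xr in (('near',(540,562)),('far',(585,610))):
    m=vb&(X>xr[0])&(X<xr[1])&(abs(Y+69)>52)&(abs(Y+69)<110); q=P[m]
    L=q[q[:,1]>-69];Rr=q[q[:,1]<-69]
    print(n,np.round(L.mean(0),1),'maxy',np.round(L[:,1].max(),1),np.round(Rr.mean(0),1),'miny',np.round(Rr[:,1].min(),1))
    d=L.mean(0)-Rr.mean(0); print(' yaw',np.degrees(np.arctan2(-d[0],d[1])))
E
```

```text
pos [319.4 470.  216.2] tool x yaw -26.92 z axis [-2.0e-04 -1.1e-03 -1.0e+00] j [ 1.26  0.3  -0.16  0.   -1.11 -0.16] F [-0.2  0.5  0.3] t 1.2
shift [0.822 0.172 0.345] turn [ 0.0004 -0.0001 -0.0012]
head circle ((483.0893249511719, 338.64093017578125), 17.71603775024414) [481.99567118 338.07067476]
handle [396.71361513 375.17602449] 156.6912505079372
near [552.2  -8.7  63.4] maxy -2.0 [ 548.6 -134.9   63.2] miny -148.4
 yaw -1.6509970292248866
far [596.7  -4.2  63. ] maxy 6.2 [ 592.8 -132.2   62.5] miny -143.3
 yaw -1.7231630777195408
```

Emit:
{"method": "arm_command", "body": {
  "rows": [
    [[0.822, 0.172, 0.345], [0, 0, -0.0206]],
    [[0.822, 0.172, 0.345], [0, 0, -0.0206]],
    [[0.822, 0.172, 0.345], [0, 0, -0.0206]],
    [[0.822, 0.172, 0.345], [0, 0, -0.0206]],
    [[0.822, 0.172, 0.345], [0, 0, -0.0206]]
  ]
}}

```text
clock: 1.75
position: [482.6, 340.0, 128.3]
ee_rot: [0.98, -0.2, -0.001, 0.001]
contact_force: [0.2, 0.0, -0.2]
gripper_width: 85.4
grasp_force: 0.0
```

```bash
python3 plan.py 482.8 338.5 38 -23.2
```

```text
pos [482.6 340.  128.3] tool x yaw -23.13 z axis [-0.0016 -0.0017 -1.    ] j [ 0.89  0.42 -0.22 -0.   -0.94  0.28] F [ 0.2  0.  -0.2] t 1.8
shift [0.003 0.004 0.361] turn [0.0007 0.0002 0.0004]
```

Emit:
{"method": "arm_command", "body": {
  "rows": [
    [[0, 0, 0.12], [0, 0, 0]],
    [[0, 0, 0.24], [0, 0, 0]],
    [[0, 0, 0.32], [0, 0, 0]],
    [[0, 0, 0.365], [0, 0, 0]],
    [[0, 0, 0.365], [0, 0, 0]]
  ]
}}

```text
clock: 2.25
position: [480.6, 341.9, 37.3]
ee_rot: [0.98, -0.199, -0.001, 0.001]
contact_force: [-0.7, 0.3, 0.4]
gripper_width: 85.8
grasp_force: 0.0
```

Emit:
{"method": "arm_command", "body": {
  "rows": [
    [[0, 0, 0], [0, 0, 0]],
    [[0, 0, 0], [0, 0, 0]],
    [[0, 0, 0], [0, 0, 0]],
    [[0, 0, 0], [0, 0, 0]],
    [[0, 0, 0], [0, 0, 0]]
  ],
  "grip": 0
}}

```text
clock: 2.75
position: [481.4, 342.3, 39.9]
ee_rot: [0.98, -0.199, 0.0, -0.0]
contact_force: [-1.9, -2.3, 5.0]
gripper_width: 34.7
grasp_force: 59.1
```

Emit:
{"method": "arm_command", "body": {
  "rows": [
    [[0, 0, 0], [0, 0, 0]],
    [[0, 0, 0], [0, 0, 0]],
    [[0, 0, 0], [0, 0, 0]],
    [[0, 0, 0], [0, 0, 0]],
    [[0, 0, 0], [0, 0, 0]]
  ]
}}

```text
clock: 3.25
position: [481.4, 342.3, 39.8]
ee_rot: [0.98, -0.199, 0.0, -0.0]
contact_force: [-0.9, -1.3, 6.4]
gripper_width: 34.5
grasp_force: 59.2
```

```bash
python3 plan.py 482.8 338.5 200 -23.2
```

```text
pos [481.4 342.3  39.8] tool x yaw -22.98 z axis [ 7.e-04  3.e-04 -1.e+00] j [ 0.89  0.53 -0.3   0.   -0.74  0.28] F [-0.9 -1.3  6.4] t 3.2
shift [ 0.011  0.012 -0.641] turn [-0.0002 -0.0002  0.0012]
```

Emit:
{"method": "arm_command", "body": {
  "rows": [
    [[0, 0, -0.05], [0, 0, 0]],
    [[0, 0, -0.2], [0, 0, 0]],
    [[0, 0, -0.4], [0, 0, 0]],
    [[0, 0, -0.6], [0, 0, 0]],
    [[0, 0, -0.64], [0, 0, 0]]
  ]
}}

```text
clock: 3.75
position: [483.7, 344.6, 205.9]
ee_rot: [0.98, -0.199, 0.004, -0.005]
contact_force: [0.9, 0.7, -2.1]
gripper_width: 35.1
grasp_force: 61.0
```

```bash
python3 plan.py 559.5 -69 200 -23.2; python3 plan.py 559.5 -69 200 -23.2 |head -1; python3 - <<'E'
from h import *
im,P=cloud('top'); X,Y,Z=P[...,0],P[...,1],P[...,2]
cv2.imwrite('pics/lift.png',cv2.resize(im[180:340,110:290],None,fx=3,fy=3))
E
```

```text
pos [483.7 344.6 205.9] tool x yaw -22.94 z axis [ 0.0096  0.009  -0.9999] j [ 0.89  0.34 -0.12  0.   -1.09  0.28] F [ 0.9  0.7 -2.1] t 3.8
shift [0.924 1.405 0.012] turn [-0.0038 -0.0017  0.0015]
pos [483.7 344.6 205.9] tool x yaw -22.94 z axis [ 0.0096  0.009  -0.9999] j [ 0.89  0.34 -0.12  0.   -1.09  0.28] F [ 0.9  0.7 -2.1] t 3.8
```

View pics/lift.png

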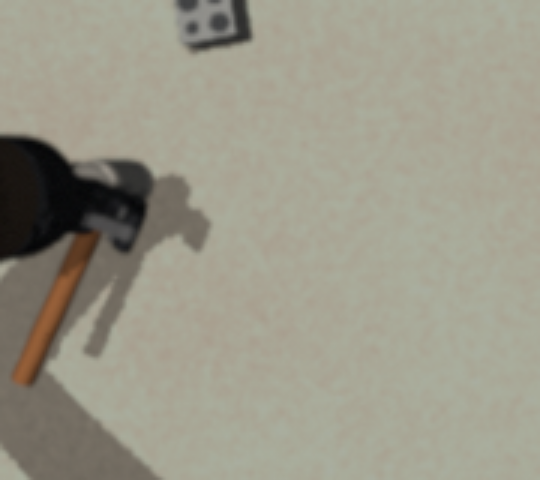

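Emit:
{"method": "arm_command", "body": {
  "rows": [
    [[0.1, 0.15, 0], [0, 0, 0]],
    [[0.22, 0.33, 0], [0, 0, 0]],
    [[0.33, 0.5, 0], [0, 0, 0]],
    [[0.44, 0.67, 0], [0, 0, 0]],
    [[0.55, 0.83, 0], [0, 0, 0]]
  ]
}}

```text
clock: 4.3
position: [524.1, 99.1, 196.3]
ee_rot: [0.98, -0.199, -0.002, 0.001]
contact_force: [1.2, 0.6, -4.9]
gripper_width: 34.8
grasp_force: 61.1
```

Emit:
{"method": "arm_command", "body": {
  "rows": [
    [[0.1, 0.15, 0], [0, 0, 0]],
    [[0.2, 0.31, 0], [0, 0, 0]],
    [[0.3, 0.46, 0], [0, 0, 0]],
    [[0.36, 0.55, 0], [0, 0, 0]],
    [[0.37, 0.57, 0], [0, 0, 0]]
  ]
}}

```text
clock: 4.8
position: [553.9, -68.7, 195.9]
ee_rot: [0.979, -0.202, -0.003, 0.001]
contact_force: [-0.4, 0.4, -4.4]
gripper_width: 34.4
grasp_force: 61.0
```

Emit:
{"method": "arm_command", "body": {
  "rows": [
    [[0, 0, 0.05], [0, 0, 0]],
    [[0, 0, 0.1], [0, 0, 0]],
    [[0, 0, 0.1], [0, 0, 0]],
    [[0, 0, 0.1], [0, 0, 0]],
    [[0, 0, 0.1], [0, 0, 0]]
  ]
}}

```text
clock: 5.3
position: [555.8, -65.1, 174.1]
ee_rot: [0.98, -0.199, 0.0, -0.0]
contact_force: [0.5, -0.5, -3.9]
gripper_width: 34.8
grasp_force: 61.0
```

```bash
python3 plan.py 559.5 -69 150 -23.2; python3 - <<'E'
from h import *
im,P=cloud('top'); np.save('t1.npy',P); im2,P2=cloud('side'); np.save('s1.npy',P2)
o=np.zeros((600,800,3),np.uint8)
o[:600,:380]=cv2.resize(im[145:295,270:365],(380,600)); o[:420,390:800]=cv2.resize(im2[130:270,240:376],(410,420))
cv2.imwrite('pics/over.png',o)
E
```

```text
pos [555.8 -65.1 174.1] tool x yaw -22.91 z axis [ 6.e-04 -1.e-04 -1.e+00] j [ 0.17  0.32 -0.24  0.   -1.01  1.  ] F [ 0.5 -0.5 -3.9] t 5.3
shift [0.02  0.009 0.096] turn [-0.0001 -0.0002  0.0016]
```

View pics/over.png

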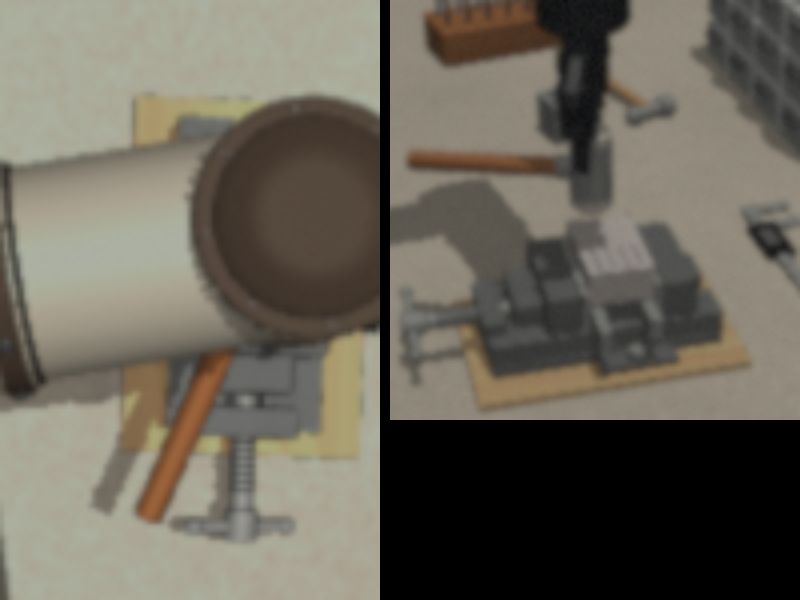

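```bash
python3 - <<'E'
from h import *
from scipy.optimize import least_squares
P=np.load('s1.npy').reshape(-1,3); c=P[(np.hypot(P[:,0]-557,P[:,1]+67)<32)&(P[:,2]>139)&(P[:,2]<158)]
f=least_squares(lambda a:np.hypot(c[:,0]-a[0],c[:,1]-a[1])-18,[557,-67],loss='soft_l1'); print(len(c),'side head axis',f.x,np.median(abs(f.fun)),c[:,2].min())
a=P[(np.hypot(P[:,0]-557,P[:,1]+67)<25)&(P[:,2]>115)]; print(np.histogram(a[:,2],np.arange(115,220,5)))
P=np.load('t1.npy').reshape(-1,3); h=P[(P[:,2]>155)&(P[:,2]<195)&(P[:,0]<530)&(P[:,0]>380)&(abs(P[:,1])<60)]
q=h[:,:2];w=np.linalg.svd(q-q.mean(0),full_matrices=False)[2][0]; w*=np.sign(-w[0]); e=(q-q.mean(0))@w
tip=q.mean(0)+w*np.percentile(e,99); print('handle',len(q),h[:,2].mean(),np.degrees(np.arctan2(w[1],w[0])),'axis',tip-156*w)
# slope
print(np.polyfit(e,h[:,2],1))
E
```

```text
97 side head axis [559.28684659 -68.20816844] 0.6833566820725352 139.22201609280046
(array([ 0,  0,  0,  4, 14, 26, 26, 26, 27, 24, 28, 26, 30, 18, 14, 11, 14,
       22, 22,  2]), array([115, 120, 125, 130, 135, 140, 145, 150, 155, 160, 165, 170, 175,
       180, 185, 190, 195, 200, 205, 210, 215]))
handle 348 179.2350450872035 156.40566565069204 axis [560.03490939 -67.40192369]
[-4.61669776e-03  1.79235045e+02]
```

Emit:
{"method": "arm_command", "body": {
  "rows": [
    [[0, 0, 0.04], [0, 0, 0]],
    [[0, 0, 0.08], [0, 0, 0]],
    [[0, 0, 0.11], [0, 0, 0]],
    [[0, 0, 0.12], [0, 0, 0]],
    [[0, 0, 0.124], [0, 0, 0]]
  ]
}}

```text
clock: 5.9
position: [555.2, -66.1, 142.1]
ee_rot: [0.98, -0.199, -0.001, 0.0]
contact_force: [-0.5, 0.0, -3.6]
gripper_width: 34.5
grasp_force: 61.0
```

Emit:
{"method": "arm_command", "body": {
  "rows": [
    [[0, 0, 0.002], [0, 0, 0]],
    [[0, 0, 0.004], [0, 0, 0]],
    [[0, 0, 0.006], [0, 0, 0]],
    [[0, 0, 0.008], [0, 0, 0]],
    [[0, 0, 0.008], [0, 0, 0]]
  ]
}}

```text
clock: 6.4
position: [555.4, -65.9, 140.9]
ee_rot: [0.98, -0.199, 0.0, -0.0]
contact_force: [0.6, -0.5, -3.6]
gripper_width: 35.1
grasp_force: 61.0
```

Emit:
{"method": "arm_command", "body": {
  "rows": [
    [[0, 0, 0.002], [0, 0, 0]],
    [[0, 0, 0.004], [0, 0, 0]],
    [[0, 0, 0.006], [0, 0, 0]],
    [[0, 0, 0.008], [0, 0, 0]],
    [[0, 0, 0.008], [0, 0, 0]]
  ]
}}

```text
clock: 6.9
position: [555.3, -66.0, 138.7]
ee_rot: [0.98, -0.199, -0.0, 0.0]
contact_force: [-0.1, -0.6, -4.9]
gripper_width: 34.5
grasp_force: 61.0
```

Emit:
{"method": "arm_command", "body": {
  "rows": [
    [[0, 0, 0.002], [0, 0, 0]],
    [[0, 0, 0.003], [0, 0, 0]],
    [[0, 0, 0.004], [0, 0, 0]],
    [[0, 0, 0.004], [0, 0, 0]]
  ]
}}

```text
clock: 7.3
position: [555.6, -66.0, 138.3]
ee_rot: [0.98, -0.199, 0.0, 0.0]
contact_force: [-1.1, 0.1, -1.3]
gripper_width: 35.1
grasp_force: 61.2
```

Emit:
{"method": "arm_command", "body": {
  "rows": [
    [[0, 0, 0.002], [0, 0, 0]],
    [[0, 0, 0.004], [0, 0, 0]],
    [[0, 0, 0.004], [0, 0, 0]]
  ]
}}

```text
clock: 7.6
position: [555.6, -66.0, 137.0]
ee_rot: [0.98, -0.199, 0.0, -0.0]
contact_force: [-0.2, -0.1, 0.5]
gripper_width: 34.4
grasp_force: 61.3
```

Emit:
{"method": "arm_command", "body": {
  "rows": [
    [[0, 0, 0.002], [0, 0, 0]],
    [[0, 0, 0.004], [0, 0, 0]],
    [[0, 0, 0.004], [0, 0, 0]]
  ]
}}

```text
clock: 7.9
position: [555.5, -66.0, 135.7]
ee_rot: [0.98, -0.199, 0.0, 0.0]
contact_force: [0.1, -0.6, -0.7]
gripper_width: 34.7
grasp_force: 61.3
```

Emit:
{"method": "arm_command", "body": {
  "rows": [
    [[0, 0, 0.002], [0, 0, 0]],
    [[0, 0, 0.004], [0, 0, 0]],
    [[0, 0, 0.004], [0, 0, 0]]
  ]
}}

```text
clock: 8.2
position: [555.2, -66.1, 134.8]
ee_rot: [0.98, -0.199, -0.0, 0.0]
contact_force: [-1.4, -0.1, 0.3]
gripper_width: 34.5
grasp_force: 61.4
```

Emit:
{"method": "arm_command", "body": {
  "rows": [
    [[0, 0, 0.002], [0, 0, 0]],
    [[0, 0, 0.003], [0, 0, 0]],
    [[0, 0, 0.003], [0, 0, 0]]
  ]
}}

```text
clock: 8.5
position: [555.1, -66.1, 134.2]
ee_rot: [0.98, -0.199, -0.0, 0.0]
contact_force: [-2.6, -0.2, 2.9]
gripper_width: 34.8
grasp_force: 61.7
```

Emit:
{"method": "arm_command", "body": {
  "rows": [
    [[0, 0, 0.001], [0, 0, 0]],
    [[0, 0, 0.002], [0, 0, 0]],
    [[0, 0, 0.002], [0, 0, 0]]
  ]
}}

```text
clock: 8.8
position: [555.2, -66.1, 133.9]
ee_rot: [0.98, -0.199, -0.0, 0.0]
contact_force: [-4.0, -1.7, 5.8]
gripper_width: 34.4
grasp_force: 62.0
```

Emit:
{"method": "arm_command", "body": {
  "rows": [
    [[0, 0, 0.001], [0, 0, 0]],
    [[0, 0, 0.002], [0, 0, 0]],
    [[0, 0, 0.002], [0, 0, 0]]
  ]
}}

```text
clock: 9.1
position: [555.3, -66.1, 133.8]
ee_rot: [0.98, -0.199, -0.0, 0.0]
contact_force: [-3.9, -1.1, 5.9]
gripper_width: 34.3
grasp_force: 62.2
```

Emit:
{"method": "arm_command", "body": {
  "rows": [
    [[0, 0, 0.001], [0, 0, 0]],
    [[0, 0, 0.002], [0, 0, 0]],
    [[0, 0, 0.002], [0, 0, 0]]
  ]
}}

```text
clock: 9.4
position: [555.3, -66.2, 133.7]
ee_rot: [0.98, -0.199, 0.0, 0.0]
contact_force: [-5.2, -0.9, 8.3]
gripper_width: 34.6
grasp_force: 62.3
```

Emit:
{"method": "arm_command", "body": {
  "rows": [
    [[0, 0, 0.001], [0, 0, 0]],
    [[0, 0, 0.001], [0, 0, 0]],
    [[0, 0, 0.001], [0, 0, 0]]
  ]
}}

```text
clock: 9.7
position: [555.4, -66.2, 133.6]
ee_rot: [0.98, -0.199, 0.0, 0.0]
contact_force: [-6.1, 0.3, 9.3]
gripper_width: 34.3
grasp_force: 62.4
```

Emit:
{"method": "arm_command", "body": {
  "rows": [
    [[0, 0, 0.001], [0, 0, 0]],
    [[0, 0, 0.002], [0, 0, 0]],
    [[0, 0, 0.002], [0, 0, 0]],
    [[0, 0, 0.002], [0, 0, 0]]
  ]
}}

```text
clock: 10.1
position: [555.4, -66.2, 133.5]
ee_rot: [0.98, -0.199, 0.0, 0.0]
contact_force: [-5.5, -0.2, 11.0]
gripper_width: 34.5
grasp_force: 62.5
```

Emit:
{"method": "arm_command", "body": {
  "rows": [
    [[0, 0, 0.001], [0, 0, 0]],
    [[0, 0, 0.001], [0, 0, 0]],
    [[0, 0, 0.001], [0, 0, 0]],
    [[0, 0, 0.001], [0, 0, 0]],
    [[0, 0, 0.001], [0, 0, 0]]
  ]
}}

```text
clock: 10.6
position: [555.5, -66.2, 133.4]
ee_rot: [0.98, -0.199, 0.0, 0.0]
contact_force: [-5.8, -0.1, 11.4]
gripper_width: 34.4
grasp_force: 62.6
```

Emit:
{"method": "arm_command", "body": {
  "rows": [
    [[0, 0, 0.001], [0, 0, 0]],
    [[0, 0, 0.001], [0, 0, 0]],
    [[0, 0, 0.001], [0, 0, 0]],
    [[0, 0, 0.001], [0, 0, 0]],
    [[0, 0, 0.001], [0, 0, 0]]
  ]
}}

```text
clock: 11.1
position: [555.5, -66.3, 133.4]
ee_rot: [0.98, -0.199, 0.0, 0.0]
contact_force: [-6.6, -0.3, 12.3]
gripper_width: 34.5
grasp_force: 62.7
```

Emit:
{"method": "arm_command", "body": {
  "rows": [
    [[0, 0, -0.005], [0, 0, 0]],
    [[0, 0, -0.02], [0, 0, 0]],
    [[0, 0, -0.1], [0, 0, 0]],
    [[0, 0, -0.24], [0, 0, 0]],
    [[0, 0, -0.24], [0, 0, 0]]
  ]
}}

```text
clock: 11.6
position: [559.2, -65.6, 195.2]
ee_rot: [0.98, -0.199, 0.005, -0.001]
contact_force: [0.8, 0.5, -2.9]
gripper_width: 34.7
grasp_force: 61.3
```

Emit:
{"method": "arm_command", "body": {
  "rows": [
    [[-0.15, -0.25, 0], [0, 0, 0]],
    [[-0.25, -0.4, 0], [0, 0, 0]],
    [[-0.35, -0.55, 0], [0, 0, 0]],
    [[-0.42, -0.65, 0], [0, 0, 0]],
    [[-0.42, -0.65, 0], [0, 0, 0]]
  ]
}}

```text
clock: 12.1
position: [521.4, 129.5, 189.6]
ee_rot: [0.98, -0.197, -0.0, -0.001]
contact_force: [-0.0, -0.6, -3.8]
gripper_width: 34.7
grasp_force: 61.8
```

```bash
cat > tilt.py <<'E'
from h import *
for n in ('top','side'):
    im,P=cloud(n);cv2.imwrite(f'pics/{n}_t.png',im);q=P.reshape(-1,3); v=np.array([574,-69.4,0]) if n=='top' else np.array([575,-71,0])
    r=R.from_euler('z',1.7,degrees=True).apply(q-v)
    m=(abs(r[:,0])<25)&(abs(r[:,1])<41)&(abs(r[:,2]-97)<9); t=r[m]
    for _ in range(2):
        A=np.c_[t[:,:2],np.ones(len(t))];k=np.linalg.lstsq(A,t[:,2],rcond=None)[0]; e=t[:,2]-A@k; t=t[abs(e)<2.5*e.std()]
    j=r[(abs(abs(r[:,0])-38)<5)&(abs(r[:,1])<45)&(abs(r[:,2]-83)<8)]
    print(n,len(t),np.round(k,4),'jaw',np.round(np.median(j[:,2]),2),'rise over jaw',round(k[2]-np.median(j[:,2]),2))
E
python3 tilt.py; python3 plan.py 500 200 180 -23.2
```

```text
top 653 [-2.80000e-03  7.50000e-03  9.56854e+01] jaw 83.2 rise over jaw 12.48
side 308 [7.30000e-03 5.00000e-04 9.16682e+01] jaw 79.15 rise over jaw 12.52
pos [521.6 126.  189.7] tool x yaw -22.87 z axis [-1.8e-03 -1.0e-04 -1.0e+00] j [ 0.54  0.27 -0.27 -0.   -1.03  0.63] F [-0.3 -1.  -3.3] t 12.2
shift [-0.195 -0.239  0.039] turn [0.0002 0.0005 0.0018]
```

```bash
python3 plan.py 481.4 342.3 100 -23
```

```text
pos [521.6 126.  189.7] tool x yaw -22.87 z axis [-1.8e-03 -1.0e-04 -1.0e+00] j [ 0.54  0.27 -0.27 -0.   -1.03  0.63] F [-0.3 -1.  -3.3] t 12.2
shift [-0.484 -0.735  0.359] turn [0.0002 0.0005 0.0007]
```

Emit:
{"method": "arm_command", "body": {
  "rows": [
    [[-0.08, -0.12, 0.06], [0, 0, 0]],
    [[-0.18, -0.27, 0.13], [0, 0, 0]],
    [[-0.3, -0.45, 0.22], [0, 0, 0]],
    [[-0.42, -0.62, 0.31], [0, 0, 0]],
    [[-0.484, -0.735, 0.359], [0, 0, 0]]
  ]
}}

```text
clock: 12.7
position: [482.3, 340.8, 99.8]
ee_rot: [0.98, -0.201, -0.001, 0.001]
contact_force: [1.0, -0.1, -4.2]
gripper_width: 34.5
grasp_force: 61.6
```

Emit:
{"method": "arm_command", "body": {
  "rows": [
    [[0, 0, 0.08], [0, 0, 0]],
    [[0, 0, 0.16], [0, 0, 0]],
    [[0, 0, 0.2], [0, 0, 0]],
    [[0, 0, 0.22], [0, 0, 0]],
    [[0, 0, 0.22], [0, 0, 0]]
  ]
}}

```text
clock: 13.2
position: [483.1, 339.9, 46.2]
ee_rot: [0.98, -0.2, -0.0, 0.0]
contact_force: [0.6, 0.2, -3.0]
gripper_width: 34.7
grasp_force: 61.9
```

```bash
python3 plan.py 481.4 342.3 40 -23
```

```text
pos [483.1 339.9  46.2] tool x yaw -23.07 z axis [-5.e-04 -7.e-04 -1.e+00] j [ 0.89  0.52 -0.3   0.   -0.76  0.28] F [ 0.6  0.2 -3. ] t 13.2
shift [-0.01  -0.006  0.025] turn [ 0.0003  0.0001 -0.0004]
```

Emit:
{"method": "arm_command", "body": {
  "rows": [
    [[0, 0, 0.008], [0, 0, 0]],
    [[0, 0, 0.014], [0, 0, 0]],
    [[0, 0, 0.018], [0, 0, 0]],
    [[0, 0, 0.021], [0, 0, 0]],
    [[0, 0, 0.021], [0, 0, 0]]
  ]
}}

```text
clock: 13.7
position: [482.7, 340.8, 41.6]
ee_rot: [0.98, -0.199, 0.0, -0.0]
contact_force: [-0.1, 0.3, -4.3]
gripper_width: 35.0
grasp_force: 61.9
```

Emit:
{"method": "arm_command", "body": {
  "rows": [
    [[0, 0, 0.002], [0, 0, 0]],
    [[0, 0, 0.004], [0, 0, 0]],
    [[0, 0, 0.004], [0, 0, 0]]
  ]
}}

```text
clock: 14.0
position: [482.7, 340.9, 40.5]
ee_rot: [0.98, -0.199, 0.0, -0.0]
contact_force: [-0.3, -0.7, -3.2]
gripper_width: 34.8
grasp_force: 61.9
```

Emit:
{"method": "arm_command", "body": {
  "rows": [
    [[0, 0, 0.002], [0, 0, 0]],
    [[0, 0, 0.004], [0, 0, 0]],
    [[0, 0, 0.004], [0, 0, 0]]
  ]
}}

```text
clock: 14.3
position: [482.9, 340.9, 40.2]
ee_rot: [0.98, -0.199, 0.0, -0.0]
contact_force: [-0.9, -0.3, 2.0]
gripper_width: 34.2
grasp_force: 62.1
```

Emit:
{"method": "arm_command", "body": {
  "rows": [
    [[0, 0, 0], [0, 0, 0]],
    [[0, 0, 0], [0, 0, 0]],
    [[0, 0, 0], [0, 0, 0]],
    [[0, 0, 0], [0, 0, 0]],
    [[0, 0, 0], [0, 0, 0]]
  ],
  "grip": 1
}}

```text
clock: 14.8
position: [482.8, 340.9, 39.4]
ee_rot: [0.98, -0.199, 0.0, -0.0]
contact_force: [0.7, -0.2, 0.5]
gripper_width: 85.8
grasp_force: 0.0
```

Emit:
{"method": "arm_command", "body": {
  "rows": [
    [[0, 0, 0], [0, 0, 0]],
    [[0, 0, -0.1], [0, 0, 0]],
    [[0, 0, -0.28], [0, 0, 0]],
    [[0, 0, -0.45], [0, 0, 0]],
    [[0, 0, -0.64], [0, 0, 0]]
  ]
}}

```text
clock: 15.3
position: [482.2, 340.3, 200.4]
ee_rot: [0.98, -0.199, -0.0, 0.001]
contact_force: [0.6, 1.0, -1.2]
gripper_width: 85.5
grasp_force: 0.0
```

```bash
python3 plan.py 545.3 -190 190 0
```

```text
pos [482.2 340.3 200.4] tool x yaw -23.0 z axis [-0.0013 -0.0012 -1.    ] j [ 0.89  0.35 -0.13 -0.   -1.1   0.28] F [ 0.6  1.  -1.2] t 15.3
shift [1.061 1.854 0.044] turn [ 0.0005  0.0003 -0.1278]
```

Emit:
{"method": "arm_command", "body": {
  "rows": [
    [[0.1, 0.15, 0], [0, 0, -0.025]],
    [[0.2, 0.32, 0], [0, 0, -0.05]],
    [[0.3, 0.5, 0], [0, 0, -0.08]],
    [[0.4, 0.7, 0], [0, 0, -0.1]],
    [[0.5, 0.87, 0], [0, 0, -0.118]]
  ],
  "grip": 0
}}

```text
clock: 15.8
position: [511.5, 96.5, 199.7]
ee_rot: [1.0, -0.014, 0.0, -0.0]
contact_force: [1.8, 0.1, 1.0]
gripper_width: 12.3
grasp_force: 0.0
```

```bash
python3 plan.py 548.4 -195 190 -1.7; python3 - <<'E'
from h import *
im,P=cloud('side'); X,Y,Z=P[...,0],P[...,1],P[...,2]
q=P[(np.hypot(X-483,Y-339)<30)&(Z>65)]; print('mallet top',len(q),np.round(q.mean(0),1),np.round(q.max(0),1))
E
```

```text
pos [511.5  96.5 199.7] tool x yaw -1.57 z axis [ 4.e-04  2.e-04 -1.e+00] j [ 0.5   0.23 -0.29 -0.   -1.04  1.04] F [1.8 0.1 1. ] t 15.8
shift [0.179 1.161 0.039] turn [-0.0001 -0.0001  0.0007]
mallet top 49 [484.4 328.6  70.5] [500.3 345.4  77.2]
```

Emit:
{"method": "arm_command", "body": {
  "rows": [
    [[0.02, 0.15, 0], [0, 0, 0]],
    [[0.06, 0.35, 0], [0, 0, 0]],
    [[0.09, 0.55, 0], [0, 0, 0]],
    [[0.12, 0.75, 0], [0, 0, 0]],
    [[0.15, 0.95, 0], [0, 0, 0]]
  ]
}}

```text
clock: 16.35
position: [541.8, -139.4, 199.6]
ee_rot: [1.0, -0.015, 0.0, -0.0]
contact_force: [0.9, -0.2, -0.2]
gripper_width: 0.2
grasp_force: 0.0
```

Emit:
{"method": "arm_command", "body": {
  "rows": [
    [[0.03, 0.2, 0], [0, 0, 0]],
    [[0.03, 0.215, 0.1], [0, 0, 0]],
    [[0.03, 0.215, 0.25], [0, 0, 0]],
    [[0.03, 0.215, 0.4], [0, 0, 0]],
    [[0.03, 0.215, 0.4], [0, 0, 0]]
  ]
}}

```text
clock: 16.85
position: [543.6, -191.1, 94.2]
ee_rot: [1.0, -0.016, -0.006, -0.001]
contact_force: [-0.7, -0.1, 0.3]
gripper_width: 0.1
grasp_force: 0.0
```

```bash
python3 plan.py 548.2 -172 52 -1.7; python3 tilt.py; python3 - <<'E'
from h import *
im=cv2.imread('pics/top_t.png'); im2=cv2.imread('pics/side_t.png')
o=np.zeros((600,800,3),np.uint8)
o[:600,:400]=cv2.resize(im[150:300,290:390],(400,600)); o[:500,400:]=cv2.resize(im2[170:295,250:350],(400,500))
cv2.imwrite('pics/push.png',o)
E
```

```text
pos [ 543.6 -191.1   94.2] tool x yaw -1.87 z axis [-0.0117  0.0021 -0.9999] j [-0.06  0.44 -0.28 -0.   -0.86  1.6 ] F [-0.7 -0.1  0.3] t 16.9
shift [ 0.018 -0.077  0.169] turn [-0.0006  0.0038 -0.0009]
top 0 [0. 0. 0.] jaw nan rise over jaw nan
side 57 [-3.82000e-02 -1.10000e-03  9.09997e+01] jaw 79.34 rise over jaw 11.66
  ret = _var(a, axis=axis, dtype=dtype, out=out, ddof=ddof,
  arrmean = um.true_divide(arrmean, div, out=arrmean,
  ret = ret.dtype.type(ret / rcount)
  return _methods._mean(a, axis=axis, dtype=dtype,
  ret = ret.dtype.type(ret / rcount)
```

View pics/push.png

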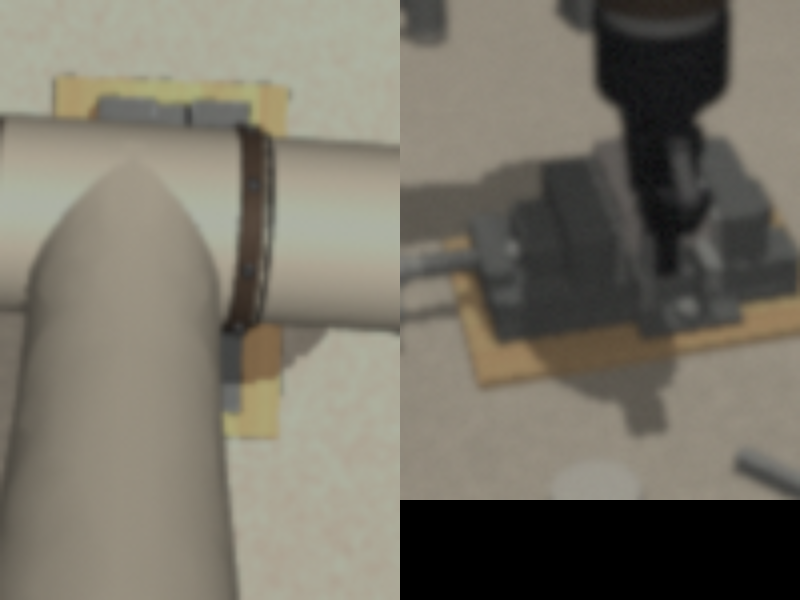

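Emit:
{"method": "arm_command", "body": {
  "rows": [
    [[0, 0, 0.06], [0, 0, 0]],
    [[0, 0, 0.12], [0, 0, 0]],
    [[0, 0, 0.17], [0, 0, 0]],
    [[0, 0, 0.18], [0, 0, 0]],
    [[0, 0, 0.18], [0, 0, 0]]
  ]
}}

```text
clock: 17.45
position: [548.4, -191.5, 55.2]
ee_rot: [1.0, -0.015, 0.001, 0.0]
contact_force: [0.7, 0.5, -0.6]
gripper_width: 0.0
grasp_force: 0.0
```

Emit:
{"method": "arm_command", "body": {
  "rows": [
    [[0, 0, 0], [0, 0, 0]],
    [[0, 0, 0], [0, 0, 0]]
  ]
}}

```text
clock: 17.65
position: [548.4, -191.5, 55.4]
ee_rot: [1.0, -0.015, 0.001, 0.0]
contact_force: [-0.3, -0.1, -0.4]
gripper_width: 0.5
grasp_force: 0.0
```

```bash
python3 plan.py 548.2 -172 52 -1.7
```

```text
pos [ 548.4 -191.5   55.4] tool x yaw -1.74 z axis [ 1.7e-03 -3.0e-04 -1.0e+00] j [-0.06  0.49 -0.32  0.   -0.76  1.6 ] F [-0.3 -0.1 -0.4] t 17.6
shift [-0.003 -0.078  0.013] turn [ 0.0001 -0.0006 -0.0002]
```

Emit:
{"method": "arm_command", "body": {
  "rows": [
    [[0, -0.02, 0.016], [0, 0, 0]],
    [[0, -0.04, 0.016], [0, 0, 0]],
    [[0, -0.055, 0.016], [0, 0, 0]],
    [[0, -0.06, 0.016], [0, 0, 0]],
    [[0, -0.06, 0.016], [0, 0, 0]]
  ]
}}

```text
clock: 18.15
position: [548.3, -176.1, 50.5]
ee_rot: [1.0, -0.015, 0.0, 0.0]
contact_force: [-0.5, -0.6, -0.1]
gripper_width: 0.3
grasp_force: 0.0
```

Emit:
{"method": "arm_command", "body": {
  "rows": [
    [[0, -0.004, 0], [0, 0, 0]],
    [[0, -0.008, 0], [0, 0, 0]],
    [[0, -0.012, 0], [0, 0, 0]],
    [[0, -0.016, 0], [0, 0, 0]],
    [[0, -0.016, 0], [0, 0, 0]]
  ]
}}

```text
clock: 18.65
position: [548.3, -172.4, 50.4]
ee_rot: [1.0, -0.015, 0.0, -0.0]
contact_force: [1.1, 0.3, -0.2]
gripper_width: -0.4
grasp_force: 0.0
```

Emit:
{"method": "arm_command", "body": {
  "rows": [
    [[0, -0.003, 0], [0, 0, 0]],
    [[0, -0.006, 0], [0, 0, 0]],
    [[0, -0.008, 0], [0, 0, 0]],
    [[0, -0.008, 0], [0, 0, 0]]
  ]
}}

```text
clock: 19.05
position: [548.4, -170.4, 50.4]
ee_rot: [1.0, -0.015, 0.0, -0.0]
contact_force: [0.0, -0.3, -0.6]
gripper_width: 0.3
grasp_force: 0.0
```

Emit:
{"method": "arm_command", "body": {
  "rows": [
    [[0, -0.002, 0], [0, 0, 0]],
    [[0, -0.004, 0], [0, 0, 0]],
    [[0, -0.006, 0], [0, 0, 0]],
    [[0, -0.008, 0], [0, 0, 0]],
    [[0, -0.008, 0], [0, 0, 0]]
  ]
}}

```text
clock: 19.55
position: [548.4, -168.4, 50.4]
ee_rot: [1.0, -0.015, -0.0, -0.0]
contact_force: [-0.4, -0.1, -0.2]
gripper_width: 0.3
grasp_force: 0.0
```

Emit:
{"method": "arm_command", "body": {
  "rows": [
    [[0, -0.002, 0], [0, 0, 0]],
    [[0, -0.004, 0], [0, 0, 0]],
    [[0, -0.004, 0], [0, 0, 0]]
  ]
}}

```text
clock: 19.85
position: [548.5, -167.4, 50.4]
ee_rot: [1.0, -0.015, 0.0, -0.0]
contact_force: [-0.1, -0.5, -0.5]
gripper_width: 0.2
grasp_force: 0.0
```

Emit:
{"method": "arm_command", "body": {
  "rows": [
    [[0, -0.002, 0], [0, 0, 0]],
    [[0, -0.004, 0], [0, 0, 0]],
    [[0, -0.004, 0], [0, 0, 0]]
  ]
}}

```text
clock: 20.15
position: [548.5, -166.4, 50.4]
ee_rot: [1.0, -0.015, 0.0, 0.0]
contact_force: [-0.6, 0.6, 0.3]
gripper_width: 0.0
grasp_force: 0.0
```

Emit:
{"method": "arm_command", "body": {
  "rows": [
    [[0, -0.001, 0], [0, 0, 0]],
    [[0, -0.002, 0], [0, 0, 0]],
    [[0, -0.003, 0], [0, 0, 0]],
    [[0, -0.003, 0], [0, 0, 0]]
  ]
}}

```text
clock: 20.55
position: [548.5, -165.7, 50.4]
ee_rot: [1.0, -0.015, 0.0, 0.0]
contact_force: [0.3, 0.4, -0.1]
gripper_width: 0.2
grasp_force: 0.0
```

Emit:
{"method": "arm_command", "body": {
  "rows": [
    [[0, -0.001, 0], [0, 0, 0]],
    [[0, -0.002, 0], [0, 0, 0]],
    [[0, -0.003, 0], [0, 0, 0]],
    [[0, -0.003, 0], [0, 0, 0]]
  ]
}}

```text
clock: 20.95
position: [548.5, -164.9, 50.4]
ee_rot: [1.0, -0.015, -0.0, -0.0]
contact_force: [-0.1, 0.2, 0.4]
gripper_width: -0.1
grasp_force: 0.0
```

Emit:
{"method": "arm_command", "body": {
  "rows": [
    [[0, -0.001, 0], [0, 0, 0]],
    [[0, -0.002, 0], [0, 0, 0]],
    [[0, -0.003, 0], [0, 0, 0]],
    [[0, -0.003, 0], [0, 0, 0]]
  ]
}}

```text
clock: 21.35
position: [548.5, -164.2, 50.4]
ee_rot: [1.0, -0.015, -0.0, -0.0]
contact_force: [-0.1, 0.3, 0.1]
gripper_width: 0.0
grasp_force: 0.0
```

```bash
python3 - <<'E'
from h import *
im,P=cloud('side'); q=P.reshape(-1,3); s=arm.read_state()['position']
for z in range(50,110,8):
    m=q[(abs(q[:,0]-549)<9)&(abs(q[:,2]-z)<4)&(q[:,1]<-150)&(q[:,1]>-230)]
    if len(m): print(z,len(m),np.round(np.percentile(m[:,1],[10,50]),1),np.round([m[:,0].min(),m[:,0].max()],0))
print(s)
E
```

```text
50 8 [-173.4 -170.3] [542. 556.]
58 15 [-179.  -177.4] [540. 555.]
66 19 [-180.  -177.8] [542. 556.]
74 21 [-178.3 -176.5] [540. 556.]
82 8 [-180.  -178.7] [543. 555.]
98 12 [-197.  -195.8] [543. 556.]
106 6 [-204.8 -196.7] [541. 557.]
[ 548.53471187 -164.22995481   50.41158245]
```

Emit:
{"method": "arm_command", "body": {
  "rows": [
    [[0, -0.001, 0], [0, 0, 0]],
    [[0, -0.002, 0], [0, 0, 0]],
    [[0, -0.004, 0], [0, 0, 0]],
    [[0, -0.004, 0], [0, 0, 0]]
  ]
}}

```text
clock: 21.8
position: [548.6, -163.7, 50.4]
ee_rot: [1.0, -0.015, -0.0, 0.0]
contact_force: [0.4, -2.7, -0.6]
gripper_width: 0.3
grasp_force: 1.7
```

Emit:
{"method": "arm_command", "body": {
  "rows": [
    [[0, 0, 0], [0, 0, 0]],
    [[0, 0, 0], [0, 0, 0]],
    [[0, 0, 0], [0, 0, 0]],
    [[0, 0, 0], [0, 0, 0]]
  ]
}}

```text
clock: 22.2
position: [548.6, -163.5, 50.5]
ee_rot: [1.0, -0.015, -0.0, 0.0]
contact_force: [-0.8, -5.3, -0.4]
gripper_width: 0.4
grasp_force: 2.6
```

Emit:
{"method": "arm_command", "body": {
  "rows": [
    [[0, 0.02, 0], [0, 0, 0]],
    [[0, 0.08, 0], [0, 0, 0]],
    [[0, 0.16, 0], [0, 0, 0]],
    [[0, 0.2, -0.1], [0, 0, 0]],
    [[0, 0.2, -0.25], [0, 0, 0]]
  ]
}}

```text
clock: 22.7
position: [545.1, -214.5, 111.0]
ee_rot: [1.0, -0.017, -0.003, -0.001]
contact_force: [1.3, 0.4, 0.6]
gripper_width: 0.1
grasp_force: 0.0
```

Emit:
{"method": "arm_command", "body": {
  "rows": [
    [[0, 0.1, -0.2], [0, 0, 0]],
    [[-0.1, 0.25, -0.4], [0, 0, 0]],
    [[-0.2, 0.4, -0.5], [0, 0, 0]],
    [[-0.3, 0.5, -0.5], [0, 0, 0]],
    [[-0.3, 0.6, -0.5], [0, 0, 0]]
  ]
}}

```text
clock: 23.2
position: [465.5, -363.0, 241.4]
ee_rot: [1.0, -0.016, 0.002, 0.001]
contact_force: [1.9, 0.2, -0.4]
gripper_width: 0.1
grasp_force: 0.0
```

```bash
python3 tilt.py; python3 plan.py 500 -300 200 0; python3 - <<'E'
from h import *
im,P=cloud('top');im=im.copy(); X,Y,Z=P[...,0],P[...,1],P[...,2]
vb=(Z>54)&(Z<72)
for n,xr in (('near',(540,562)),('far',(585,610))):
    q=P[vb&(X>xr[0])&(X<xr[1])&(abs(Y+69)>52)&(abs(Y+69)<110)]; print(n,len(q),q[:,1].min(),q[:,1].max())
o=np.zeros((600,800,3),np.uint8); o[:400,:640]=im; cv2.imwrite('pics/fin.png',o[:400,:640])
E
```

```text
top 656 [-3.50000e-03 -9.00000e-04  9.54808e+01] jaw 83.13 rise over jaw 12.35
side 183 [ 1.86000e-02 -4.50000e-03  9.12942e+01] jaw 79.33 rise over jaw 11.97
pos [ 466.2 -364.   238.8] tool x yaw -2.02 z axis [ 2.e-03 -6.e-04 -1.e+00] j [-0.39  0.32 -0.07 -0.   -1.18  1.93] F [-0.1  1.1  0.1] t 23.3
shift [ 0.126 -0.261  0.155] turn [ 0.0002 -0.0006 -0.0112]
near 69 -148.09948188408694 -2.062320930465024
far 81 -143.09769974490456 6.182781014062842
```

View pics/fin.png

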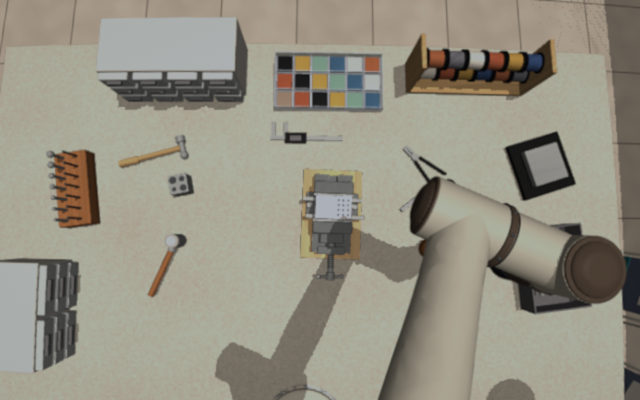

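The final view shows the mallet standing back in its place at (172,242). The block is level in the vise at (332,208), and the parallels' ends have not moved.

```bash
python3 -c "
from bench import arm
print(arm.job_done())"
```

```text
the job is handed in; nothing more can be done
None
```

Job handed in at about 23 s: I pressed the block down steadily (about 16 N under the mallet, no separate blows) until it sat level to within camera error, stood the mallet back in place, and pushed the moving-jaw parallel's end, which held at about 3–5 N, more than the 2–3 N I meant, with neither parallel moved.

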